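# Load the inspection box and set its lamp lever

### The job

Lay the brass valve body down in the open drawer of the white camera inspection box (set it down, do not drop it) and slide the drawer fully shut. After that, swing the lamp controller's sprung lever to the robot's left until its red needle reaches the off stop, pause there a moment, then bring it back so that the needle points at the orange marker and stays there once you let go. Do not shift the marker, the steel nut or the cleaner bottle.

Things in the scene. Friction and masses are not known exactly. Their poses are not given: they have to be found in the camera images.
- viewer: White camera inspection box, fixed, 220 deep (x) x 180 wide x 85 mm high, with a camera head on top (to 225 mm above the bench, at local x -12 to +100 mm, |y| under 60 mm). Origin: centre of its underside; -x is its front, where the drawer comes out. The box proper (its top edge, above the drawer) begins at local x = -95 mm.
- viewer_drawer0 (a joint): Drawer of the inspection box, how far it is open in m: 0 is fully shut against its stop, up to 0.149; it slides out along the box's -x. It needs some 2 N to move and stays where it is left.
- drawer_floor (a point): Centre of the drawer's inner floor, 22 mm above the bench (axes as the box's; travels with the drawer). Inside 175 mm (x) by 138 mm (y), walls 41 mm above this floor, headroom under the box's top 51 mm. As it stands open, about 130 mm of its length is open to the sky, with the middle at local x = -20 mm. Outer face of the drawer front: local x = -108 mm.
- viewer_drawer0_handle (a point): Middle of the drawer's dark bar handle: level bar along the box's y, 100 mm long, 11 mm thick, standing 35 mm off the drawer front, 47 mm above the bench. The white drawer front is 174 mm wide, 15 mm thick and reaches from 14 to 72 mm above the bench.
- valve: Brass valve body, loose, about 0.4 kg, lying on a flat: a 44 (x) x 38 (y) x 38 mm (z) block with a round threaded stub 31 mm thick and 18 mm long on each end, 80 mm over all along its x. Origin: centre of the block's underside.
- valve_mid (a point): Centre of the valve body, 19 mm above its underside.
- lampbox: Lamp controller, fixed: a black box 220 (x) x 200 (y) x 70 mm high with a white dial on top. Origin: on the underside level, 90 mm behind (+x of) the box's middle; -x is its front, towards the robot. The lever, needle and marker turn about an upright axis through the middle of the box.
- pivot (a point): The upright axis of lever, needle and marker, at the dial's face, 72 mm above the bench; axes as the lamp controller's.
- dimmer (a joint): Angle s of the stiff dimmer shaft and its red needle, rad: 0 is the off stop, 2.0 the full stop, growing anticlockwise seen from above; it stays where it is left. The needle's direction is the controller's +x turned by s - 1.0 rad about z; the lever's handle is on the other side of the axis, joined to the shaft by a spring.
- needle (a point): Tip of the red needle, 70 mm from the pivot axis on the side away from the lever's handle, 4 mm above the dial; its x axis is the needle's direction.
- mark (a joint): Angle of the orange marker, rad, on the same scale as joint dimmer: the needle points at the marker when the two are equal. Leave the marker as it is.
- marker (a point): Top centre of the orange marker, a bar 20 x 12 x 4 mm on the dial's rim, 82 mm from the pivot axis; its x axis points outward from the axis.
- grip_top (a point): Top centre of the lever's handle: upright black post 24 mm thick, from 88 to 143 mm above the bench, 100 mm from the pivot axis at the end of an arm 14 mm wide, its top 96 mm above the bench. The lever is sprung: it gives way up to 0.5 rad before the shaft and needle follow, and springs back in line with the needle when let go. At off it is on the robot's left of the pivot.
- nut: Steel coupling nut, loose, 56 mm wide, 45 mm tall, origin at its underside. A bystander.
- cleaner: White bottle with a red cap, loose, 56 mm wide, 150 mm tall, origin at its underside. A bystander.
Not all that is in view belongs to the job. There is more than one size of the valve; the job needs the smallest.

How it is judged:
On the way, in this order (a step that is already met when the one before it is completed fails the run):
1. The valve body lies in the drawer and the drawer is fully shut (within 3 mm) (x of valve_mid in the frame of drawer_floor between -0.09 and 0.09 m and y of valve_mid in the frame of drawer_floor between -0.07 and 0.07 m and z of valve_mid in the frame of drawer_floor between 0.01 and 0.03 m and value of joint viewer_drawer0 below 0.003 m), for 0.2 s.
2. With the drawer shut, the needle is at the off stop (within 0.06 rad) for 0.3 s (value of joint dimmer below 0.06 rad and value of joint viewer_drawer0 below 0.003 m), for 0.3 s.
At the end, for the whole second after the job is handed in: The valve body lies flat on its block in the drawer, at rest; the drawer is within 3 mm of fully shut; the needle is at rest within 0.09 rad (5 degrees) of the orange marker (all of step 1 and angle between valve's own z axis and vertical below 0.3 rad and angle between the x axis of needle and the x axis of marker, either way round below 0.09 rad and value of joint dimmer above 0.4 rad and velocity of joint dimmer between -0.02 and 0.02 rad/s and linear speed of valve below 0.02 m/s); the robot touches nothing.
It fails at once if The nut or the bottle is moved by more than 20 mm (distance of any of nut, cleaner from where it was at the start of the episode above 0.02 m).
It fails at once if The orange marker is shifted by more than 8 mm (distance of marker from where it was at the start of the episode above 0.008 m).
It fails at once if The valve body is dropped into the drawer (it falls faster than 0.7 m/s inside it) (x of valve_mid in the frame of drawer_floor between -0.09 and 0.09 m and y of valve_mid in the frame of drawer_floor between -0.07 and 0.07 m and z of valve_mid in the frame of drawer_floor below 0.06 m and linear speed of valve above 0.7 m/s).
It also fails if it takes over 72 s, if anything falls off the work surface, if the arm or the gripper's body presses on something with over 40 N, if the wrist force passes 120 N, or if a joint passes its speed limit or range.

### The arm

A 7-joint arm with a two-finger parallel gripper is mounted at the origin on the work surface. World frame = base frame: x ahead of the robot, y to its left, z up, the work surface at z = 0. Lengths are in m, angles in rad, forces in N, time in s.
With the tool pointing down it reaches from about 0.4 to 0.85 m from the base axis. Payload 10.4 kg.
Tool frame: the origin (TCP) lies between the finger pads; the fingertips stand manip.tip_extent ahead of it and the grasp point (between the pads) lies 6 mm ahead of it (manip.tip_extent is the distance from the TCP to the fingertips, in m); z points along the fingers, y is the line along which they close (so a half turn about z gives the same grasp; the last joint's range is limited). The gripper opens to 85 mm and grips with 20 to 120 N. Pads are 22 mm wide; open, the fingers measure 114 mm over their backs; the gripper's body (76 mm by 85 mm) begins 54 mm behind the grasp point. The pads swing forward as they close: fully open they stand 13 mm farther back than shut.
Start: joints at [1.138, 0.332, -0.065, 1.46, 0.022, 1.35, -0.088], TCP at [0.249, -0.573, 0.256] pointing down, gripper open.
Joint ranges: [-2.6, 2.6], [-0.5, 2.12], [-1.47, 1.34], [0.16, 2.42], [-1.27, 4.41], [0.06, 2.06], [-2.6, 2.6]. Speed limits (rad/s): [2.22, 2.22, 2.79, 2.79, 3.14, 3.14, 3.14].

### API

Orientations are given as a unit quaternion [x, y, z, w].
In Python, from workcell import get_obs, optics, workorder, manip gives the robot as it stands.
- The arm moves only by the tool jog_arm, never from a script. Its argument "increments" is a list of rows, each a list of 7 numbers: the shift along the tool's x, y, z in m, then the turn, a rotation vector about the tool's x, y, z in rad, then the opening, from -1 (shut) to 1 (fully open). A call has 1 to 5 rows; each row is the pose to reach, as a shift and turn from the pose commanded when the call began, along the tool's axes at that moment; what a row does not reach only later rows make up. A row lasts 1/12 s, in which the tool goes at most 41.7 mm and 7.16 degrees, less where a joint would pass 70% of its speed; a pose out of reach is approached as far as the arm can. A call with a gripper value outside its range is refused whole. The fingers move at their own pace and stop on an object; "grip_force" is the grip in N (left out, the last holds). Time passes only in rows, so rows that repeat a pose let the fingers close. It gives the time, the measured TCP pose, the force, the opening and the grip force at its end, in the units of the state.
- get_obs(): the state, without advancing time (a new reading comes with each control period).
- optics.camera(name): name is "scene" or "top" or "wrist"; returns a dict with "color" (480x640x3 uint8, red, green, blue), "depth" (480x640 float32, m along the optical axis (not along the pixel's ray), 0 where there is no reading), "K" (3x3 intrinsics, pixels), "R" (3x3) and "t" (3): a world point X has camera coordinates R X + t. Camera axes: x right, y down, z forward; pixel columns grow to the right and rows downward; lengths in m; the calibration is good to about 2 mm. A picture is of the moment at which its call begins.
- workorder.hand_in(): hands the job in; it is judged then, once.
The state is a dict: "clock": time; "joint_pos": joint angles; "joint_velocities": joint speeds; "tau": joint torques, N m; "position": TCP position; "ee_rot": TCP orientation; "ft_force": force on the tool from outside, world axes, zero at the start; "torque": the same for the moment, N m; "grip_width": opening from 0.0 (shut) to 1.0 (fully open); "grasp_force": force on a finger pad.
Only numpy, scipy, OpenCV 4.12 (cv2) and the standard library are available. Lean on these libraries where they do the work, as an engineer would, in place of code of your own. Each camera call takes 0.05 s, during which the arm holds its last target. There are 200 camera calls.

## Working session

There is one attempt and no reset: what is moved stays moved. The work goes in short steps, Python scripts to look and compute and a tool call to move; the robot and the scene stay as the last step left them, time stands still between calls to the robot, and variables do not carry over. Pictures are saved under pics/ and viewed, at most 10 in all, crops included, and the job is handed in when it is done.

Besides the shell and the picture viewer there is one more tool, called after ">>>" as name(argument=value, ...) on one line, values as JSON. jog_arm: Moves the arm, as the interface text tells. Its arguments: {"type":"object","properties":{"increments":{"type":"array"},"grip_force":{"type":"number"}},"required":["increments"]}

```bash
ls; mkdir -p pics; python3 - <<'E'
from workcell import get_obs, optics, workorder, manip
import cv2,numpy as np
print(get_obs(), manip.tip_extent)
for n in ("scene","top"):
    c=optics.camera(n); np.savez(f"{n}0.npz",**c)
    cv2.imwrite(f"pics/{n}0.png",c["color"][...,::-1]); print(n,c["K"],c["R"],c["t"],(c["depth"]>0).mean())
E
```

```text
pics
{'clock': 0.0, 'joint_pos': array([ 1.13842094,  0.33285107, -0.06470773,  1.46094702,  0.02160831,
        1.34990825, -0.08849901]), 'joint_velocities': array([-5.70828504e-04, -1.42852280e-03,  4.76192776e-04, -3.47533457e-04,
       -1.07397520e-03,  3.20169062e-04, -4.09239865e-05]), 'tau': array([ 1.14929808e-03, -6.25461316e+01,  4.96314140e-02, -3.91601658e+01,
        1.61619106e-02,  1.00840861e-02, -4.08346381e-06]), 'position': array([ 0.24886247, -0.57294062,  0.25552621]), 'ee_rot': array([ 9.79080418e-01,  2.03472439e-01, -1.79572114e-04, -6.85769599e-04]), 'ft_force': array([ 0.09219597, -0.65057824,  0.55437425]), 'torque': array([-0.03039798,  0.00418846,  0.00514574]), 'grasp_force': 0.0, 'grip_width': 0.9971165517347553} 0.025
scene [[512.16630785   0.         318.38947679]
 [  0.         512.16630785 248.26645739]
 [  0.           0.           1.        ]] [[-0.71643836  0.6973937   0.01892379]
 [ 0.39168855  0.42453529 -0.81630256]
 [-0.57731808 -0.57741823 -0.57731449]] [ 0.37971567 -0.1311566   1.43500603] 0.9956901041666667
top [[591.83476441   0.         315.7977758 ]
 [  0.         591.83476441 246.5946027 ]
 [  0.           0.           1.        ]] [[-0.02540119 -0.99955095 -0.0158958 ]
 [-0.98580526  0.02768532 -0.1655944 ]
 [ 0.16596012  0.01146386 -0.98606583]] [0.04826847 0.55693581 1.06752679] 0.995908203125
```

View pics/scene0.png

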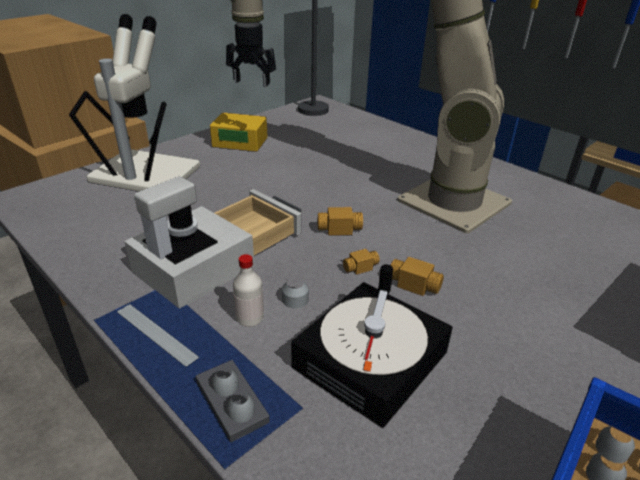

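View pics/top0.png

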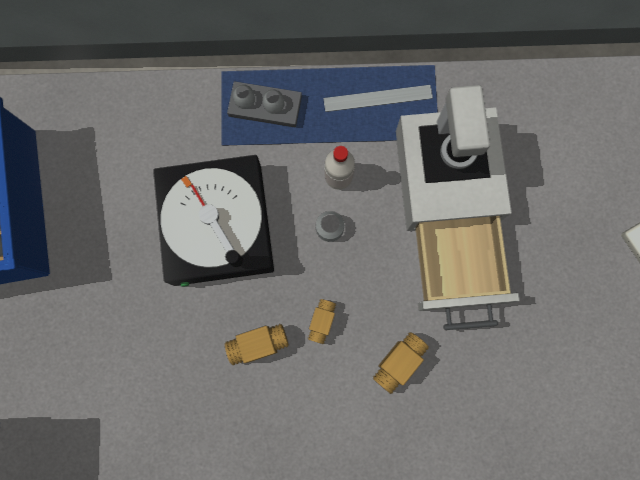

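Scene: camera box with its open drawer at top-view (460,260), handle bar (470,324), smallest valve (322,321), pivot (209,214), handle post (234,258), marker (187,182), bottle (340,165), nut (330,226). The two larger valves are at (256,344) and (401,362).

```bash
cat > h.py <<'E'
import numpy as np, cv2
from scipy.spatial.transform import Rotation as Ro
def load(n):
    return dict(np.load(n))
def onz(c,uv,z):
    uv=np.atleast_2d(np.array(uv,float)); d=(np.linalg.inv(c["K"])@np.c_[uv,np.ones(len(uv))].T).T@c["R"]
    o=-c["R"].T@c["t"]; return o+d*((z-o[2])/d[:,2])[:,None]
def cloud(c):
    v,u=np.mgrid[:480,:640]; d=c["depth"].astype(float)
    p=np.stack([(u-c["K"][0,2])/c["K"][0,0]*d,(v-c["K"][1,2])/c["K"][1,1]*d,d],-1)
    return (p-c["t"])@c["R"]
def rect(p):
    (x,y),(w,h),a=cv2.minAreaRect(np.float32(p[:,:2]*1000)); return np.round([x,y,w,h,a],1)
E
python3 - <<'E'
from h import *
c=load("top0.npz"); P=cloud(c); hsv=cv2.cvtColor(c["color"],cv2.COLOR_RGB2HSV)
def blob(m,win):
    u0,u1,v0,v1=win; k=np.zeros((480,640),bool); k[v0:v1,u0:u1]=1; return m&k
H,S,V=[hsv[...,i].astype(int) for i in range(3)]
br=(S>130)&(H>8)&(H<30)
for n,w in dict(small=(295,350,290,355),b1=(215,295,315,372),b2=(365,440,325,400)).items():
    k=blob(br,w); q=P[k]; q2=q[q[:,2]>.006]; print(n,k.sum(),rect(q2),np.percentile(q[:,2],[2,50,90,98]).round(4))
    t=q[q[:,2]>np.percentile(q[:,2],95)-.004]; print('  top',rect(t),t.mean(0).round(4))
    e=np.linalg.eigh(np.cov(q2[:,:2].T))[1][:,1]; print('  axis',np.degrees(np.arctan2(e[1],e[0])))
    cn=cv2.minAreaRect(np.argwhere(k)[:,::-1].astype(np.float32)); print('  px',cn, onz(c,cn[0],.019))
# marker, needle, post
og=blob((S>150)&(H>5)&(H<18)&(V>120),(175,205,170,200)); print('marker',og.sum(),P[og].mean(0))
mu=np.argwhere(og)[:,::-1].mean(0); print(mu,onz(c,mu,.076))
rd=blob((S>120)&((H<5)|(H>172)),(180,215,172,215)); rr=np.argwhere(rd)[:,::-1]; print('needle',rd.sum()); n=onz(c,rr,.076); print(n.mean(0),n[np.argmax(n[:,0])])
e=np.linalg.eigh(np.cov(n[:,:2].T))[1][:,1]; print('needle dir',np.degrees(np.arctan2(*(e*np.sign(e[0]))[::-1])))
# lamp box
k=blob((P[...,2]>.06)&(P[...,2]<.078),(145,285,150,295)); print('lamp',rect(P[k]))
wd=blob((S<50)&(V>140)&(P[...,2]>.062)&(P[...,2]<.08),(145,285,150,295)); print('dial',rect(P[wd]),np.median(P[wd][:,2]), cv2.minEnclosingCircle(np.float32(P[wd][:,:2])))
k=blob(P[...,2]>.12,(205,265,230,285)); print('post',rect(P[k]),P[k][:,2].max())
# viewer
k=blob((P[...,2]>.078)&(P[...,2]<.092),(380,530,90,240)); print('boxtop',rect(P[k]))
k=blob((P[...,2]>.065)&(P[...,2]<.078),(400,540,285,312)); print('front',rect(P[k]),np.median(P[k][:,2]))
k=blob((P[...,2]>.040)&(P[...,2]<.056)&(V<110),(420,530,312,335)); print('handle',k.sum(),rect(P[k]),np.median(P[k][:,2]))
k=blob((P[...,2]>.015)&(P[...,2]<.03),(425,505,225,295)); print('floor',rect(P[k]),np.median(P[k][:,2]))
for n,w in dict(nut=(310,355,205,245),bot=(320,360,140,190)).items():
    k=blob((P[...,2]>.03),w); print(n,rect(P[k]),P[k][:,2].max())
E
```

```text
small 728 [417.6  26.8  36.7  82.1  73.8] [0.0266 0.0371 0.0404 0.0423]
  top [417.1  27.2  36.5  81.2  74.3] [0.4189 0.0267 0.0486]
  axis 161.48565458351712
  px ((321.57025146484375, 321.0216064453125), (19.33614730834961, 42.20132827758789), 17.10272979736328) [[0.41978778 0.02640332 0.019     ]]
b1 1551 [385.9 113.8  57.  179.4   9.8] [0.0357 0.0522 0.0556 0.0576]
  top [385.8 112.1  56.3 176.1   9.8] [0.3794 0.1474 0.0666]
  axis 104.6665013710351
  px ((255.90000915527344, 343.70001220703125), (28.460494995117188, 60.71572494506836), 71.56505584716797) [[0.38064554 0.15107912 0.019     ]]
b2 1636 [370.3 -76.3 158.7 111.2  53.3] [0.0364 0.0518 0.0555 0.0575]
  top [338.4 -67.8  76.2 174.1   2.2] [ 0.3403 -0.1152  0.064 ]
  axis 135.5898837832625
  px ((401.0321960449219, 362.43084716796875), (30.793701171875, 60.58809280395508), 38.990997314453125) [[ 0.33926714 -0.11966046  0.019     ]]
marker 56 [0.6785238  0.26842016 0.09561372]
[186.01785714 181.19642857] [[0.68419667 0.27304777 0.076     ]]
needle 56
[0.65776649 0.25147344 0.076     ] [0.67655467 0.26360946 0.076     ]
needle dir 30.769447165858658
lamp [616.4 228.3 221.7 200.9   6.4]
dial [617.1 228.5 183.8 185.9  31.7] 0.07251189646104737 ((0.6164416670799255, 0.22738492488861084), 0.09405224770307541)
post [451.9 107.4 233.5  22.   42.4] 1.145644406554118
boxtop [ 701.  -228.6  207.1  182.5    3.4]
front [ 456.  -242.9  173.9   42.3   89.2] 0.07223677615324808
handle 408 [ 412.4 -245.2   99.6   31.2   88.5] 0.05143006230988795
floor [ 533.2 -242.3  138.9  132.2    3.3] 0.022397334607987922
nut [503.6  24.3  54.1 255.4  79.7] 1.145644406554118
bot [551.2  -7.6  56.3 358.2  87.5] 1.145644406554118
```

Every size fits its spec: valve top about 38 mm and length 82 mm, marker radius 81 mm, boxes 207x182 and 222x201 mm.

- **Valve:** (0.419, 0.027), axis −17°.
- **Drawer opening:** middle at (0.533, −0.242), yaw 3.4°.
- **Pivot:** (0.6165, 0.228), yaw 6.4°.
- **Marker:** at 33.4°, so s ≈ 1.47.

I'll move above the valve.

>>> jog_arm(increments=[[0, 0, 0, 0, 0, 0.07, 1], [0, 0, 0, 0, 0, 0.14, 1], [0, 0, 0, 0, 0, 0.21, 1], [0, 0, 0, 0, 0, 0.28, 1], [0, 0, 0, 0, 0, 0.35, 1]])

```text
clock: 0.52
position: [0.2489, -0.5731, 0.2558]
ee_rot: [1.0, 0.028, -0.0, -0.0]
ft_force: [-0.2, -0.8, -0.5]
grip_width: 0.998
grasp_force: 0.0
```

>>> jog_arm(increments=[[0, 0, 0, 0, 0, 0.07, 1], [0, 0, 0, 0, 0, 0.14, 1], [0, 0, 0, 0, 0, 0.21, 1], [0, 0, 0, 0, 0, 0.28, 1], [0, 0, 0, 0, 0, 0.355, 1]])

```text
clock: 0.93
position: [0.249, -0.5731, 0.2558]
ee_rot: [0.989, -0.149, -0.0, -0.0]
ft_force: [1.1, -0.3, 0.3]
grip_width: 1.0
grasp_force: 0.0
```

>>> jog_arm(increments=[[0.004, -0.03, 0, 0, 0, 0, 1], [0.008, -0.06, 0.005, 0, 0, 0, 1], [0.012, -0.09, 0.01, 0, 0, 0, 1], [0.016, -0.12, 0.015, 0, 0, 0, 1], [0.02, -0.156, 0.02, 0, 0, 0, 1]])

```text
clock: 1.35
position: [0.3133, -0.429, 0.2357]
ee_rot: [0.989, -0.148, -0.0, 0.0]
ft_force: [0.1, 0.3, 1.0]
grip_width: 1.0
grasp_force: 0.0
```

>>> jog_arm(increments=[[0.004, -0.03, 0, 0, 0, 0, 1], [0.008, -0.06, 0.005, 0, 0, 0, 1], [0.012, -0.09, 0.01, 0, 0, 0, 1], [0.016, -0.12, 0.015, 0, 0, 0, 1], [0.02, -0.156, 0.02, 0, 0, 0, 1]])

```text
clock: 1.77
position: [0.3779, -0.2857, 0.2159]
ee_rot: [0.989, -0.148, -0.0, 0.0]
ft_force: [1.3, -0.5, 0.2]
grip_width: 0.999
grasp_force: 0.0
```

>>> jog_arm(increments=[[-0.004, -0.03, 0, 0, 0, 0, 1], [-0.008, -0.06, 0.005, 0, 0, 0, 1], [-0.012, -0.09, 0.01, 0, 0, 0, 1], [-0.016, -0.12, 0.015, 0, 0, 0, 1], [-0.02, -0.156, 0.02, 0, 0, 0, 1]])

```text
clock: 2.18
position: [0.4038, -0.1307, 0.1959]
ee_rot: [0.989, -0.148, -0.0, 0.0]
ft_force: [0.8, -0.1, 0.6]
grip_width: 0.996
grasp_force: 0.0
```

>>> jog_arm(increments=[[-0.006, -0.03, 0, 0, 0, 0, 1], [-0.012, -0.06, 0.005, 0, 0, 0, 1], [-0.018, -0.09, 0.01, 0, 0, 0, 1], [-0.024, -0.12, 0.02, 0, 0, 0, 1], [-0.033, -0.156, 0.02, 0, 0, 0, 1]])

```text
clock: 2.6
position: [0.4172, 0.028, 0.1748]
ee_rot: [0.989, -0.148, -0.001, 0.0]
ft_force: [0.7, -0.6, 0.1]
grip_width: 1.0
grasp_force: 0.0
```

Wrist-camera check of the valve from above.

```bash
python3 - <<'E'
from h import *
from workcell import optics,get_obs
c=optics.camera("wrist"); np.savez("w1.npz",**c)
cv2.imwrite("pics/w1.png",c["color"][...,::-1])
P=cloud(c); hsv=cv2.cvtColor(c["color"],cv2.COLOR_RGB2HSV); H,S,V=[hsv[...,i].astype(int) for i in range(3)]
m=((S>130)&(H>8)&(H<30)).astype(np.uint8)
n,l,st,ce=cv2.connectedComponentsWithStats(m)
for i in range(1,n):
    if st[i,4]>400:
        q=P[l==i]; t=q[(q[:,2]>.034)&(q[:,2]<.042)]
        print(st[i],ce[i],rect(q[q[:,2]>.012]),'blocktop',rect(t) if len(t)>10 else None, np.median(q[:,2]))
print(get_obs()["position"])
E
```

```text
[ 296  178   53  108 4891] [321.56021264 230.70967082] [433.8  22.8  37.  107.4  71.4] blocktop [420.7  27.2  37.   79.3  71.4] 0.037970113811786
[  465   201   136   149 12813] [532.52805744 274.96558183] [381.8 -51.8 211.5 113.3  58.3] blocktop [ 344.8 -113.8   46.7  107.1   46.6] 0.049443921616948994
[ 118  264  144  100 6040] [198.1160596 309.4294702] [407.9  96.1  61.1 226.3  26.4] blocktop [382.4 148.9  51.3 111.2  16.7] 0.047758528197679576
[0.41751302 0.03573082 0.1758399 ]
```

View pics/w1.png

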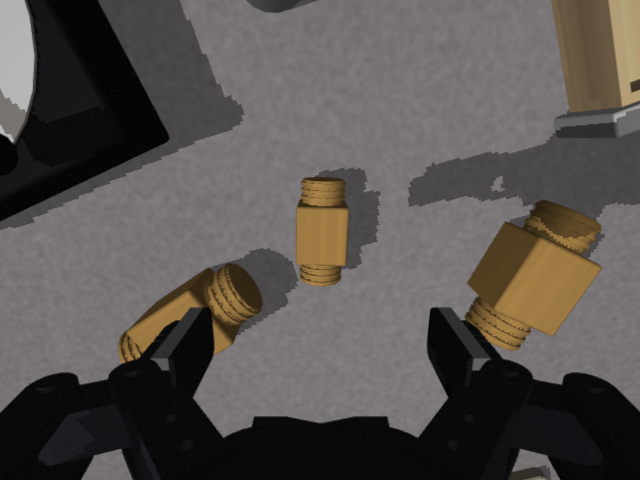

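The wrist view shows the small valve upright in frame at (322,231), block square to the fingers, with the two larger valves to the left and right. Its centre is (0.4205, 0.027) and its axis is about −18°. I'll hold still to read the settled pose.

>>> jog_arm(increments=[[0, 0, 0, 0, 0, 0.015, 1], [0, 0, 0, 0, 0, 0.02, 1], [0, 0, 0, 0, 0, 0.02, 1]])

```text
clock: 2.9
position: [0.418, 0.0266, 0.1762]
ee_rot: [0.987, -0.158, -0.0, 0.0]
ft_force: [0.0, -0.2, -0.1]
grip_width: 0.998
grasp_force: 0.0
```

>>> jog_arm(increments=[[0.002, 0, 0.025, 0, 0, 0, 0.5], [0.002, 0, 0.05, 0, 0, 0, 0.5], [0.002, 0, 0.075, 0, 0, 0, 0.5], [0.002, 0, 0.1, 0, 0, 0, 0.5], [0.002, 0, 0.115, 0, 0, 0, 0.5]])

```text
clock: 3.32
position: [0.4189, 0.0254, 0.059]
ee_rot: [0.987, -0.158, -0.001, 0.0]
ft_force: [-1.4, -0.1, 0.3]
grip_width: 0.753
grasp_force: 0.0
```

>>> jog_arm(increments=[[0, 0, 0.01, 0, 0, 0, 0.5], [0, 0, 0.02, 0, 0, 0, 0.5], [0, 0, 0.029, 0, 0, 0, 0.5], [0, 0, 0.029, 0, 0, 0, 0.5]])

```text
clock: 3.65
position: [0.4196, 0.0265, 0.0313]
ee_rot: [0.988, -0.157, -0.001, 0.0]
ft_force: [-0.6, -0.1, 0.5]
grip_width: 0.753
grasp_force: 0.0
```

>>> jog_arm(increments=[[0, 0, 0, 0, 0, 0, -1], [0, 0, 0, 0, 0, 0, -1], [0, 0, 0, 0, 0, 0, -1], [0, 0, 0, 0, 0, 0, -1], [0, 0, 0, 0, 0, 0, -1]], grip_force=60)

```text
clock: 4.07
position: [0.4208, 0.0268, 0.0332]
ee_rot: [0.988, -0.157, 0.001, 0.0]
ft_force: [-0.7, -1.2, 6.6]
grip_width: 0.434
grasp_force: 61.2
```

>>> jog_arm(increments=[[0, 0, 0, 0, 0, 0, -1], [0, 0, 0, 0, 0, 0, -1], [0, 0, 0, 0, 0, 0, -1], [0, 0, 0, 0, 0, 0, -1], [0, 0, 0, 0, 0, 0, -1]])

```text
clock: 4.48
position: [0.4208, 0.0268, 0.0332]
ee_rot: [0.988, -0.157, 0.001, 0.0]
ft_force: [-2.0, -0.4, 7.1]
grip_width: 0.437
grasp_force: 61.2
```

Gripped at 37 mm opening. Lift, move over the drawer, then align.

>>> jog_arm(increments=[[0, 0, -0.02, 0, 0, 0, -1], [0, 0, -0.045, 0, 0, 0, -1], [0, 0, -0.07, 0, 0, 0, -1], [0, 0, -0.095, 0, 0, 0, -1], [0, 0, -0.12, 0, 0, 0, -1]])

```text
clock: 4.9
position: [0.4196, 0.027, 0.1536]
ee_rot: [0.988, -0.157, -0.0, 0.0]
ft_force: [0.7, -0.7, -3.9]
grip_width: 0.438
grasp_force: 61.4
```

>>> jog_arm(increments=[[0.015, 0.018, 0, 0, 0, 0, -1], [0.035, 0.04, 0, 0, 0, 0, -1], [0.055, 0.064, 0, 0, 0, 0, -1], [0.075, 0.087, 0, 0, 0, 0, -1], [0.095, 0.11, 0, 0, 0, 0, -1]])

```text
clock: 5.32
position: [0.4763, -0.1086, 0.1524]
ee_rot: [0.988, -0.157, 0.0, 0.0]
ft_force: [0.8, 0.6, -3.0]
grip_width: 0.436
grasp_force: 61.7
```

>>> jog_arm(increments=[[0.02, 0.023, 0, 0, 0, 0, -1], [0.04, 0.046, 0, 0, 0, 0, -1], [0.06, 0.069, 0, 0, 0, 0, -1], [0.08, 0.092, 0, 0, 0, 0, -1], [0.095, 0.11, 0, 0, 0, 0, -1]])

```text
clock: 5.73
position: [0.5325, -0.2437, 0.152]
ee_rot: [0.987, -0.158, -0.0, 0.0]
ft_force: [0.1, 0.2, -2.7]
grip_width: 0.435
grasp_force: 61.7
```

>>> jog_arm(increments=[[0, 0, 0, 0, 0, -0.075, -1], [0, 0, 0, 0, 0, -0.15, -1], [0, 0, 0, 0, 0, -0.225, -1], [0, 0, 0, 0, 0, -0.3, -1], [0, 0, 0, 0, 0, -0.375, -1]])

```text
clock: 6.15
position: [0.5321, -0.2411, 0.1521]
ee_rot: [0.999, 0.032, -0.0, -0.0]
ft_force: [-0.2, -0.4, -3.2]
grip_width: 0.437
grasp_force: 61.6
```

>>> jog_arm(increments=[[0, 0, 0, 0, 0, 0, -1], [0, 0, 0, 0, 0, 0, -1]])

```text
clock: 6.32
position: [0.5322, -0.2412, 0.1522]
ee_rot: [1.0, 0.029, -0.0, -0.0]
ft_force: [-0.2, 0.4, -3.9]
grip_width: 0.437
grasp_force: 61.6
```

>>> jog_arm(increments=[[0, 0, 0.018, 0, 0, 0, -1], [0, 0, 0.036, 0, 0, 0, -1], [0, 0, 0.054, 0, 0, 0, -1], [0, 0, 0.072, 0, 0, 0, -1], [0, 0, 0.085, 0, 0, 0, -1]])

```text
clock: 6.73
position: [0.5318, -0.241, 0.0657]
ee_rot: [1.0, 0.029, -0.001, -0.0]
ft_force: [0.0, -0.9, -4.2]
grip_width: 0.432
grasp_force: 61.7
```

>>> jog_arm(increments=[[0, 0, 0.002, 0, 0, 0, -1], [0, 0, 0.004, 0, 0, 0, -1], [0, 0, 0.006, 0, 0, 0, -1], [0, 0, 0.008, 0, 0, 0, -1], [0, 0, 0.01, 0, 0, 0, -1]])

```text
clock: 7.15
position: [0.5331, -0.2414, 0.0581]
ee_rot: [1.0, 0.03, 0.001, 0.0]
ft_force: [0.0, -0.7, -4.0]
grip_width: 0.432
grasp_force: 61.5
```

>>> jog_arm(increments=[[0, 0, 0.001, 0, 0, 0, -1], [0, 0, 0.001, 0, 0, 0, -1]])

```text
clock: 7.32
position: [0.5325, -0.2412, 0.0564]
ee_rot: [1.0, 0.03, 0.0, 0.0]
ft_force: [0.5, -0.0, -3.2]
grip_width: 0.436
grasp_force: 61.5
```

>>> jog_arm(increments=[[0, 0, 0.001, 0, 0, 0, -1], [0, 0, 0.002, 0, 0, 0, -1], [0, 0, 0.002, 0, 0, 0, -1]])

```text
clock: 7.57
position: [0.5334, -0.2412, 0.0553]
ee_rot: [1.0, 0.03, 0.001, 0.0]
ft_force: [0.1, 0.6, 3.5]
grip_width: 0.433
grasp_force: 62.3
```

In contact with the floor. Release and rise.

>>> jog_arm(increments=[[0, 0, 0, 0, 0, 0, 0.3], [0, 0, 0, 0, 0, 0, 0.3], [0, 0, 0, 0, 0, 0, 0.3], [0, 0, 0, 0, 0, 0, 0.3], [0, 0, 0, 0, 0, 0, 0.3]])

```text
clock: 7.98
position: [0.5325, -0.2412, 0.0543]
ee_rot: [1.0, 0.03, 0.0, 0.0]
ft_force: [-0.0, 0.4, 0.2]
grip_width: 0.65
grasp_force: 0.0
```

>>> jog_arm(increments=[[0, 0, -0.01, 0, 0, 0, 0.3], [0, 0, -0.03, 0, 0, 0, 0.3], [0, 0, -0.06, 0, 0, 0, 0.3], [0, 0, -0.09, 0, 0, 0, 0.3], [0, 0, -0.12, 0, 0, 0, 0.3]])

```text
clock: 8.4
position: [0.5323, -0.2409, 0.1764]
ee_rot: [1.0, 0.03, 0.0, -0.0]
ft_force: [1.0, -0.4, -0.3]
grip_width: 0.652
grasp_force: 0.0
```

>>> jog_arm(increments=[[-0.03, 0, 0, 0, 0, 0, -1], [-0.06, 0, 0, 0, 0, 0, -1], [-0.09, 0, 0, 0, 0, 0, -1], [-0.11, 0, 0, 0, 0, 0, -1], [-0.11, 0, 0, 0, 0, 0, -1]])

```text
clock: 8.82
position: [0.4191, -0.2488, 0.175]
ee_rot: [1.0, 0.028, -0.001, 0.001]
ft_force: [0.6, 0.0, 0.6]
grip_width: -0.001
grasp_force: 0.0
```

```bash
python3 - <<'E'
from h import *
from workcell import optics,get_obs
print(get_obs()["position"],get_obs()["ee_rot"],get_obs()["clock"])
c=optics.camera("top"); np.savez("top1.npz",**c)
P=cloud(c); hsv=cv2.cvtColor(c["color"],cv2.COLOR_RGB2HSV); H,S,V=[hsv[...,i].astype(int) for i in range(3)]
k=np.zeros((480,640),bool);k[215:335,400:535]=1
for lo,hi in((.018,.028),(.040,.054),(.058,.064),(.068,.076)):
    q=P[k&(P[...,2]>lo)&(P[...,2]<hi)]; print(lo,len(q),rect(q))
cv2.imwrite("pics/t1.png",cv2.resize(c["color"][150:400,350:600,::-1],None,fx=2.2,fy=2.2))
E
```

```text
[ 0.41912106 -0.24880866  0.17503553] [ 9.99598065e-01  2.83320506e-02 -7.27578107e-04  6.88194792e-04] 8.8167
0.018 4212 [ 502.1 -229.1  181.7  228.5   87.9]
0.04 767 [ 499.5 -229.3  179.9  223.2   88.2]
0.058 925 [ 5.042e+02 -2.346e+02  1.985e+02  1.799e+02  4.000e-01]
0.068 554 [ 520.  -230.1  179.1  172.6   88.3]
```

View pics/t1.png

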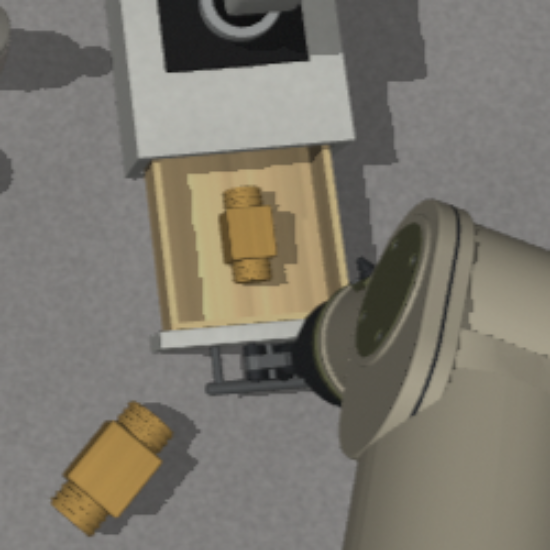

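The valve lies flat along the drawer at crop (248,235). The closed gripper is above the handle. Next: back off in front of the bar, descend, and push.

>>> jog_arm(increments=[[-0.02, 0, 0, 0, 0, 0, -1], [-0.045, 0, 0, 0, 0, 0, -1], [-0.045, 0, 0, 0, 0, 0, -1]])

```text
clock: 9.12
position: [0.3753, -0.2509, 0.1746]
ee_rot: [1.0, 0.029, -0.001, 0.0]
ft_force: [0.4, -0.4, -0.8]
grip_width: 0.002
grasp_force: 0.0
```

>>> jog_arm(increments=[[0, 0, 0.025, 0, 0, 0, -1], [0, 0, 0.05, 0, 0, 0, -1], [0, 0, 0.075, 0, 0, 0, -1], [0, 0, 0.1, 0, 0, 0, -1], [0, 0, 0.116, 0, 0, 0, -1]])

```text
clock: 9.53
position: [0.3783, -0.2496, 0.0566]
ee_rot: [1.0, 0.03, -0.0, -0.001]
ft_force: [-1.0, 0.4, -0.8]
grip_width: 0.002
grasp_force: 0.0
```

>>> jog_arm(increments=[[0.005, 0, 0, 0, 0, 0, -1], [0.01, 0, 0, 0, 0, 0, -1], [0.015, 0, 0, 0, 0, 0, -1], [0.02, 0, 0, 0, 0, 0, -1], [0.025, 0, 0, 0, 0, 0, -1]])

```text
clock: 9.95
position: [0.4041, -0.2491, 0.0595]
ee_rot: [1.0, 0.03, 0.001, 0.001]
ft_force: [-0.5, -0.2, 1.0]
grip_width: -0.001
grasp_force: 0.6
```

>>> jog_arm(increments=[[0.008, 0, 0, 0, 0, 0, -1], [0.016, 0, 0, 0, 0, 0, -1], [0.024, 0, 0, 0, 0, 0, -1], [0.032, 0, 0, 0, 0, 0, -1], [0.04, 0, 0, 0, 0, 0, -1]])

```text
clock: 10.37
position: [0.4436, -0.2466, 0.0584]
ee_rot: [1.0, 0.03, 0.0, 0.0]
ft_force: [-0.7, -0.8, 1.0]
grip_width: -0.006
grasp_force: 0.7
```

>>> jog_arm(increments=[[0.008, 0, 0, 0, 0, 0, -1], [0.016, 0, 0, 0, 0, 0, -1], [0.024, 0, 0, 0, 0, 0, -1], [0.032, 0, 0, 0, 0, 0, -1], [0.04, 0, 0, 0, 0, 0, -1]])

```text
clock: 10.78
position: [0.4834, -0.2441, 0.0583]
ee_rot: [1.0, 0.03, -0.0, 0.0]
ft_force: [-1.1, -1.1, 1.4]
grip_width: -0.001
grasp_force: 0.7
```

>>> jog_arm(increments=[[0.006, 0, 0, 0, 0, 0, -1], [0.012, 0, 0, 0, 0, 0, -1], [0.018, 0, 0, 0, 0, 0, -1], [0.024, 0, 0, 0, 0, 0, -1], [0.03, 0, 0, 0, 0, 0, -1]])

```text
clock: 11.2
position: [0.513, -0.2422, 0.0583]
ee_rot: [1.0, 0.03, -0.0, -0.0]
ft_force: [-1.3, 0.2, 0.4]
grip_width: 0.001
grasp_force: 0.6
```

>>> jog_arm(increments=[[0.003, 0, 0, 0, 0, 0, -1], [0.006, 0, 0, 0, 0, 0, -1], [0.009, 0, 0, 0, 0, 0, -1], [0.012, 0, 0, 0, 0, 0, -1], [0.015, 0, 0, 0, 0, 0, -1]])

```text
clock: 11.62
position: [0.5276, -0.2414, 0.0583]
ee_rot: [1.0, 0.03, -0.0, -0.0]
ft_force: [-1.9, 0.3, 1.0]
grip_width: 0.002
grasp_force: 0.6
```

>>> jog_arm(increments=[[0.002, 0, 0, 0, 0, 0, -1], [0.004, 0, 0, 0, 0, 0, -1], [0.004, 0, 0, 0, 0, 0, -1]])

```text
clock: 11.87
position: [0.532, -0.2412, 0.0584]
ee_rot: [1.0, 0.03, 0.0, 0.0]
ft_force: [-0.5, -0.4, 0.4]
grip_width: -0.005
grasp_force: 0.0
```

>>> jog_arm(increments=[[0.002, 0, 0, 0, 0, 0, -1], [0.004, 0, 0, 0, 0, 0, -1], [0.006, 0, 0, 0, 0, 0, -1], [0.006, 0, 0, 0, 0, 0, -1]])

```text
clock: 12.2
position: [0.534, -0.2414, 0.0579]
ee_rot: [1.0, 0.029, -0.004, -0.0]
ft_force: [-17.8, 2.3, 12.1]
grip_width: 0.002
grasp_force: 9.1
```

>>> jog_arm(increments=[[0.002, 0, 0, 0, 0, 0, -1], [0.004, 0, 0, 0, 0, 0, -1], [0.004, 0, 0, 0, 0, 0, -1]])

```text
clock: 12.45
position: [0.5344, -0.2415, 0.0576]
ee_rot: [1.0, 0.029, -0.008, -0.001]
ft_force: [-37.3, 4.3, 27.7]
grip_width: 0.001
grasp_force: 18.4
```

The drawer is on its stop: the force rose sharply at 0.534, as predicted. Back off, rise, and move over the lever post.

>>> jog_arm(increments=[[-0.01, 0, 0, 0, 0, 0, -1], [-0.04, 0, 0, 0, 0, 0, -1], [-0.04, 0, -0.04, 0, 0, 0, -1], [-0.04, 0, -0.08, 0, 0, 0, -1], [-0.04, 0, -0.12, 0, 0, 0, -1]])

```text
clock: 12.87
position: [0.5007, -0.2429, 0.1796]
ee_rot: [1.0, 0.03, -0.0, -0.0]
ft_force: [0.7, -2.0, 0.6]
grip_width: -0.0
grasp_force: 0.0
```

>>> jog_arm(increments=[[0.003, -0.02, -0.02, 0, 0, 0, 0], [0.007, -0.05, -0.04, 0, 0, 0, 0], [0.011, -0.08, -0.05, 0, 0, 0, 0], [0.015, -0.11, -0.05, 0, 0, 0, 0], [0.018, -0.14, -0.05, 0, 0, 0, 0]])

```text
clock: 13.28
position: [0.5118, -0.1009, 0.2296]
ee_rot: [1.0, 0.03, 0.001, 0.001]
ft_force: [0.8, -0.1, -0.2]
grip_width: 0.501
grasp_force: 0.0
```

>>> jog_arm(increments=[[0.003, -0.03, 0, 0, 0, 0, 0], [0.007, -0.06, 0, 0, 0, 0, 0], [0.011, -0.09, 0, 0, 0, 0, 0], [0.015, -0.12, 0, 0, 0, 0, 0], [0.018, -0.14, 0, 0, 0, 0, 0]])

```text
clock: 13.7
position: [0.5208, 0.0419, 0.2288]
ee_rot: [1.0, 0.031, 0.001, -0.0]
ft_force: [0.0, 0.7, 0.1]
grip_width: 0.502
grasp_force: 0.0
```

```bash
python3 - <<'E'
from h import *
from workcell import optics,get_obs
c=optics.camera("top"); np.savez("top2.npz",**c)
o=get_obs();print(o["position"],o["ee_rot"],o["joint_pos"].round(3))
P=cloud(c); a=c["color"]
k=np.zeros((480,640),bool);k[190:340,390:530]=1
for lo,hi in((.040,.054),(.065,.075)):
    q=P[k&(P[...,2]>lo)&(P[...,2]<hi)]; print(lo,len(q),rect(q))
k=np.zeros((480,640),bool);k[225:285,205:265]=1
q=P[k&(P[...,2]>.132)&(P[...,2]<.15)]; print('post',len(q),rect(q),q.mean(0))
cv2.imwrite("pics/t2.png",cv2.resize(a[80:380,130:530,::-1],None,fx=2,fy=2))
E
```

```text
[0.5207232  0.04555034 0.22888708] [ 9.99451207e-01  3.30993437e-02  7.83349961e-04 -1.05136296e-03] [ 0.402  0.177 -0.633  1.742  0.108  1.257 -1.762]
0.04 618 [ 504.3 -180.6  193.9  262.2   67.8]
0.065 787 [ 595.4 -223.6  190.8   69.9   75. ]
post 158 [529.2 177.3  22.7  21.9   6.4] [0.52869212 0.17734068 0.14288222]
```

View pics/t2.png

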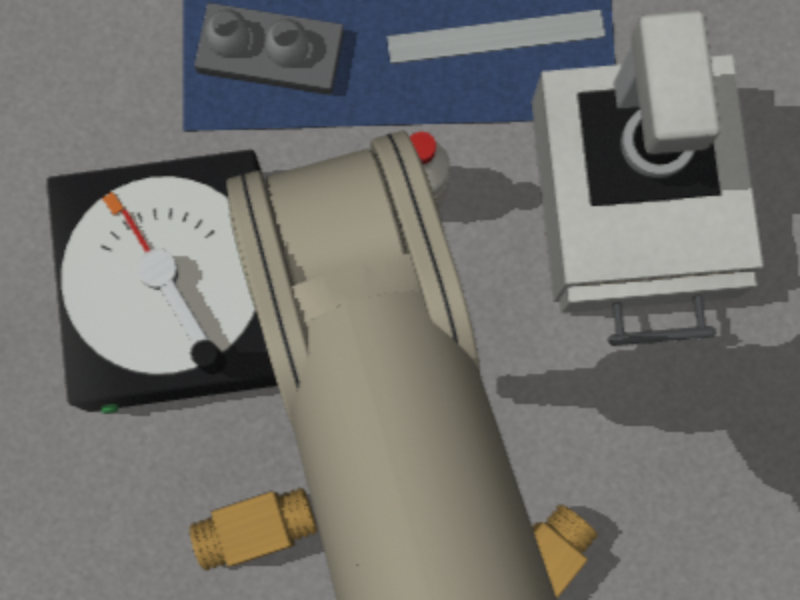

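The drawer front is flush with the box at crop (660,290), and the handle is at (660,335). The needle points just short of the orange marker at (112,203), and the lever post is at (205,352). Next I'll move over the post and turn the tool so its x axis points outward along the lever.

>>> jog_arm(increments=[[0.004, -0.03, 0, 0, 0, 0, 0], [0.008, -0.06, 0, 0, 0, 0, 0], [0.012, -0.09, 0, 0, 0, 0, 0], [0.015, -0.12, 0, 0, 0, 0, 0], [0.016, -0.134, 0, 0, 0, 0, 0]])

```text
clock: 14.17
position: [0.5283, 0.1774, 0.2287]
ee_rot: [0.999, 0.032, 0.0, -0.001]
ft_force: [0.3, 0.7, -0.3]
grip_width: 0.5
grasp_force: 0.0
```

>>> jog_arm(increments=[[0, 0, 0, 0, 0, -0.12, 0], [0, 0, 0, 0, 0, -0.24, 0], [0, 0, 0, 0, 0, -0.36, 0], [0, 0, 0, 0, 0, -0.48, 0], [0, 0, 0, 0, 0, -0.6, 0]])

```text
clock: 14.58
position: [0.529, 0.1731, 0.2284]
ee_rot: [0.945, 0.327, 0.0, 0.0]
ft_force: [0.1, 0.2, 0.7]
grip_width: 0.499
grasp_force: 0.0
```

>>> jog_arm(increments=[[0, 0, 0, 0, 0, -0.12, 0], [0, 0, 0, 0, 0, -0.24, 0], [0, 0, 0, 0, 0, -0.36, 0], [0, 0, 0, 0, 0, -0.48, 0], [0, 0, 0, 0, 0, -0.6, 0]])

```text
clock: 15.0
position: [0.529, 0.173, 0.2284]
ee_rot: [0.806, 0.591, 0.0, 0.0]
ft_force: [-0.4, 0.9, -0.2]
grip_width: 0.495
grasp_force: 0.0
```

>>> jog_arm(increments=[[0, 0, 0, 0, 0, -0.12, 0], [0, 0, 0, 0, 0, -0.24, 0], [0, 0, 0, 0, 0, -0.36, 0], [0, 0, 0, 0, 0, -0.48, 0], [0, 0, 0, 0, 0, -0.6, 0]])

```text
clock: 15.42
position: [0.529, 0.1731, 0.2284]
ee_rot: [0.596, 0.803, 0.0, 0.0]
ft_force: [-0.2, -0.9, -0.1]
grip_width: 0.501
grasp_force: 0.0
```

>>> jog_arm(increments=[[0, 0, 0, 0, 0, -0.12, 0], [0, 0, 0, 0, 0, -0.24, 0], [0, 0, 0, 0, 0, -0.36, 0], [0, 0, 0, 0, 0, -0.48, 0], [0, 0, 0, 0, 0, -0.6, 0]])

```text
clock: 15.83
position: [0.529, 0.173, 0.2284]
ee_rot: [0.332, 0.943, 0.0, 0.0]
ft_force: [-0.3, -0.7, -0.6]
grip_width: 0.499
grasp_force: 0.0
```

>>> jog_arm(increments=[[0, 0, 0, 0, 0, -0.12, 0], [0, 0, 0, 0, 0, -0.24, 0], [0, 0, 0, 0, 0, -0.36, 0], [0, 0, 0, 0, 0, -0.48, 0], [0, 0, 0, 0, 0, -0.6, 0]])

```text
clock: 16.25
position: [0.5291, 0.173, 0.2284]
ee_rot: [0.038, 0.999, -0.0, 0.0]
ft_force: [0.1, -0.6, 0.4]
grip_width: 0.498
grasp_force: 0.0
```

>>> jog_arm(increments=[[0, 0, 0, 0, 0, -0.12, 0], [0, 0, 0, 0, 0, -0.24, 0], [0, 0, 0, 0, 0, -0.36, 0], [0, 0, 0, 0, 0, -0.36, 0], [0, 0, 0, 0, 0, -0.36, 0]])

```text
clock: 16.67
position: [0.5289, 0.1731, 0.2282]
ee_rot: [-0.137, 0.991, 0.0, -0.0]
ft_force: [-0.1, 0.7, 0.6]
grip_width: 0.501
grasp_force: 0.0
```

```bash
python3 - <<'E'
from h import *
from workcell import get_obs
o=get_obs();print(o["position"],Ro.from_quat(o["ee_rot"]).as_matrix().round(4),o["joint_pos"].round(3))
E
```

```text
[0.52892741 0.1730662  0.22822122] [[-9.627e-01 -2.706e-01 -1.000e-04]
 [-2.706e-01  9.627e-01  4.000e-04]
 [-0.000e+00  4.000e-04 -1.000e+00]] [ 0.591  0.49  -1.272  1.639  0.476  1.371  1.1  ]
```

>>> jog_arm(increments=[[-0.001, 0.004, 0.02, 0, 0, 0, 0], [-0.001, 0.004, 0.045, 0, 0, 0, 0], [-0.001, 0.004, 0.07, 0, 0, 0, 0], [-0.001, 0.004, 0.09, 0, 0, 0, 0], [-0.001, 0.004, 0.103, 0, 0, 0, 0]])

```text
clock: 17.08
position: [0.528, 0.1769, 0.1233]
ee_rot: [-0.137, 0.991, -0.0, -0.001]
ft_force: [-0.2, 0.3, 0.4]
grip_width: 0.5
grasp_force: 0.0
```

>>> jog_arm(increments=[[0, 0, 0, 0, 0, 0, -1], [0, 0, 0, 0, 0, 0, -1], [0, 0, 0, 0, 0, 0, -1], [0, 0, 0, 0, 0, 0, -1], [0, 0, 0, 0, 0, 0, -1]], grip_force=40)

```text
clock: 17.5
position: [0.5286, 0.1773, 0.1258]
ee_rot: [-0.138, 0.99, -0.0, 0.0]
ft_force: [-1.2, -1.8, -4.2]
grip_width: 0.266
grasp_force: 39.4
```

```bash
cat > arc.py <<'E'
import sys
from h import *
from workcell import get_obs
# usage: arc.py theta_end_deg yaw_change_deg nrows  -> rows in current tool axes
o=get_obs(); p=o["position"]; R=Ro.from_quat(o["ee_rot"]).as_matrix()
C=np.array([.6165,.228]); v=p[:2]-C; th=np.degrees(np.arctan2(v[1],v[0]))%360; r=np.hypot(*v)
e,dy,n=float(sys.argv[1]),float(sys.argv[2]),int(sys.argv[3])
print('clock',o["clock"],'pos',p.round(4),'theta',th.round(1),'r',r.round(4),'yaw',np.degrees(np.arctan2(R[1,0],R[0,0])).round(1)%360,'j',o["joint_pos"].round(2),'f',o["ft_force"].round(1),'grip',o["grip_width"])
for i in range(1,n+1):
    t=np.radians(th+(e-th)*i/n); q=np.r_[C+.1*np.r_[np.cos(t),np.sin(t)],p[2]]
    print((R.T@(q-p)).round(3).tolist(), round(-np.radians(dy)*i/n,3))
E
python3 arc.py 180 -30 5
```

```text
clock 17.5 pos [0.5286 0.1773 0.1258] theta 210.0 r 0.1015 yaw 195.9 j [ 0.51  0.59 -1.18  1.75  0.58  1.21  1.02] f [-1.2 -1.8 -4.2] grip 0.2659654389831117
[0.001, 0.011, -0.0] 0.105
[0.001, 0.021, -0.0] 0.209
[0.001, 0.031, -0.0] 0.314
[0.0, 0.042, -0.0] 0.419
[-0.002, 0.052, -0.0] 0.524
```

Post gripped at 23 mm. Swing left in 30° arcs.

>>> jog_arm(increments=[[0.001, 0.011, 0, 0, 0, 0.105, -1], [0.001, 0.021, 0, 0, 0, 0.209, -1], [0.001, 0.031, 0, 0, 0, 0.314, -1], [0, 0.042, 0, 0, 0, 0.419, -1], [-0.002, 0.052, 0, 0, 0, 0.524, -1]])

```text
clock: 17.92
position: [0.5155, 0.2282, 0.1257]
ee_rot: [0.125, 0.992, -0.001, -0.0]
ft_force: [-0.5, -2.4, -4.2]
grip_width: 0.271
grasp_force: 39.6
```

>>> jog_arm(increments=[[0.001, 0.011, 0, 0, 0, 0.105, -1], [0.001, 0.021, 0, 0, 0, 0.209, -1], [0.001, 0.031, 0, 0, 0, 0.314, -1], [0, 0.042, 0, 0, 0, 0.419, -1], [-0.002, 0.052, 0, 0, 0, 0.524, -1]])

```text
clock: 18.33
position: [0.5297, 0.279, 0.1256]
ee_rot: [0.377, 0.926, -0.0, -0.001]
ft_force: [-2.5, -1.8, -4.1]
grip_width: 0.271
grasp_force: 39.7
```

```bash
python3 arc.py 120 -30 5
```

```text
clock 18.3333 pos [0.5297 0.279  0.1256] theta 149.5 r 0.1007 yaw 135.7 j [ 0.15  0.56 -0.94  1.64  0.48  1.19 -0.1 ] f [-2.5 -1.8 -4.1] grip 0.27121049052020324
[0.001, 0.01, -0.0] 0.105
[0.002, 0.021, -0.0] 0.209
[0.002, 0.031, -0.0] 0.314
[0.001, 0.041, -0.0] 0.419
[-0.001, 0.051, -0.0] 0.524
```

>>> jog_arm(increments=[[0.001, 0.01, 0, 0, 0, 0.105, -1], [0.002, 0.021, 0, 0, 0, 0.209, -1], [0.002, 0.031, 0, 0, 0, 0.314, -1], [0.001, 0.041, 0, 0, 0, 0.419, -1], [-0.001, 0.051, 0, 0, 0, 0.524, -1]])

```text
clock: 18.75
position: [0.5667, 0.3153, 0.1257]
ee_rot: [0.604, 0.797, 0.0, -0.0]
ft_force: [-0.5, 0.3, -4.8]
grip_width: 0.269
grasp_force: 39.6
```

>>> jog_arm(increments=[[0.001, 0.007, 0, 0, 0, 0.07, -1], [0.001, 0.014, 0, 0, 0, 0.14, -1], [0.001, 0.021, 0, 0, 0, 0.21, -1], [0.001, 0.028, 0, 0, 0, 0.28, -1], [0, 0.033, 0, 0, 0, 0.33, -1]])

```text
clock: 19.17
position: [0.5977, 0.3264, 0.1261]
ee_rot: [0.726, 0.688, 0.001, -0.002]
ft_force: [-3.5, 6.4, -2.7]
grip_width: 0.267
grasp_force: 39.8
```

```bash
cat > needle.py <<'E'
import sys
from h import *
from workcell import optics
c=optics.camera(sys.argv[1] if len(sys.argv)>1 else "top"); np.savez("n.npz",**c)
hsv=cv2.cvtColor(c["color"],cv2.COLOR_RGB2HSV); H,S,V=[hsv[...,i].astype(int) for i in range(3)]
C=np.array([.6165,.228])
v,u=np.mgrid[:480,:640]; X=onz(c,np.c_[u.ravel(),v.ravel()],.076)[:,:2].reshape(480,640,2)-C; r=np.hypot(X[...,0],X[...,1]); a=np.degrees(np.arctan2(X[...,1],X[...,0]))
for n,m,lo,hi in(("needle",(S>120)&((H<5)|(H>172))&(V>60),.025,.072),("marker",(S>150)&(H>5)&(H<18)&(V>120),.07,.095)):
    k=m&(r>lo)&(r<hi); print(n,k.sum(), 'ang',a[k].mean().round(1) if k.any() else None,'s',(np.radians(a[k].mean()-6.4)+1).round(3) if k.any() else None,'r',r[k].min().round(3) if k.any() else 0,r[k].max().round(3) if k.any() else 0)
cv2.imwrite("pics/n.png",c["color"][...,::-1])
E
python3 needle.py; python3 needle.py scene; python3 arc.py 95 -5 2
```

```text
needle 62 ang -51.8 s -0.016 r 0.025 0.07
marker 55 ang 33.7 s 1.476 r 0.072 0.091
needle 64 ang -51.9 s -0.018 r 0.025 0.07
marker 56 ang 32.8 s 1.461 r 0.075 0.093
clock 19.2667 pos [0.5977 0.3265 0.1261] theta 100.8 r 0.1003 yaw 87.0 j [-0.07  0.65 -0.72  1.41  0.43  1.23 -0.89] f [-4.7  6.4 -2.6] grip 0.2735175555257083
[0.001, 0.005, -0.0] 0.044
[0.002, 0.01, -0.0] 0.087
```

The needle is on the off stop (s ≈ 0 in both views). Pause 0.8 s, then swing back.

>>> jog_arm(increments=[[0, 0, 0, 0, 0, 0, -1], [0, 0, 0, 0, 0, 0, -1], [0, 0, 0, 0, 0, 0, -1], [0, 0, 0, 0, 0, 0, -1], [0, 0, 0, 0, 0, 0, -1]])

```text
clock: 19.68
position: [0.5972, 0.3264, 0.1262]
ee_rot: [0.724, 0.689, 0.001, -0.002]
ft_force: [-4.2, 5.8, -3.2]
grip_width: 0.268
grasp_force: 39.8
```

>>> jog_arm(increments=[[0, 0, 0, 0, 0, 0, -1], [0, 0, 0, 0, 0, 0, -1], [0, 0, 0, 0, 0, 0, -1], [0, 0, 0, 0, 0, 0, -1], [0, 0, 0, 0, 0, 0, -1]])

```text
clock: 20.1
position: [0.5972, 0.3264, 0.1262]
ee_rot: [0.724, 0.689, 0.001, -0.002]
ft_force: [-4.0, 6.9, -3.2]
grip_width: 0.272
grasp_force: 39.8
```

```bash
python3 needle.py; python3 arc.py 130.8 30 5
```

```text
needle 62 ang -51.8 s -0.016 r 0.025 0.07
marker 56 ang 33.6 s 1.475 r 0.072 0.091
clock 20.15 pos [0.5972 0.3264 0.1262] theta 101.1 r 0.1003 yaw 87.2 j [-0.07  0.65 -0.72  1.42  0.43  1.23 -0.88] f [-4.5  6.4 -4.2] grip 0.2720013065781334
[-0.003, -0.01, -0.0] -0.105
[-0.007, -0.019, -0.0] -0.209
[-0.012, -0.028, -0.0] -0.314
[-0.018, -0.037, -0.0] -0.419
[-0.025, -0.045, -0.0] -0.524
```

>>> jog_arm(increments=[[-0.003, -0.01, 0, 0, 0, -0.105, -1], [-0.007, -0.019, 0, 0, 0, -0.209, -1], [-0.012, -0.028, 0, 0, 0, -0.314, -1], [-0.018, -0.037, 0, 0, 0, -0.419, -1], [-0.025, -0.045, 0, 0, 0, -0.524, -1]])

```text
clock: 20.57
position: [0.5505, 0.3034, 0.1262]
ee_rot: [0.519, 0.855, 0.002, -0.001]
ft_force: [-3.2, 5.9, -3.8]
grip_width: 0.267
grasp_force: 39.8
```

>>> jog_arm(increments=[[-0.003, -0.01, 0, 0, 0, -0.105, -1], [-0.007, -0.019, 0, 0, 0, -0.209, -1], [-0.012, -0.028, 0, 0, 0, -0.314, -1], [-0.018, -0.037, 0, 0, 0, -0.419, -1], [-0.025, -0.045, 0, 0, 0, -0.524, -1]])

```text
clock: 20.98
position: [0.5214, 0.2603, 0.126]
ee_rot: [0.28, 0.96, 0.001, -0.001]
ft_force: [-6.3, 5.1, -2.7]
grip_width: 0.267
grasp_force: 39.9
```

>>> jog_arm(increments=[[-0.003, -0.01, 0, 0, 0, -0.105, -1], [-0.007, -0.019, 0, 0, 0, -0.209, -1], [-0.012, -0.028, 0, 0, 0, -0.314, -1], [-0.018, -0.037, 0, 0, 0, -0.419, -1], [-0.025, -0.045, 0, 0, 0, -0.524, -1]])

```text
clock: 21.4
position: [0.5176, 0.2077, 0.1257]
ee_rot: [0.022, 1.0, 0.0, -0.002]
ft_force: [-10.1, 2.1, 0.1]
grip_width: 0.271
grasp_force: 40.2
```

```bash
python3 needle.py;python3 needle.py scene; python3 arc.py 220 30 5
```

```text
needle 53 ang -6.8 s 0.77 r 0.026 0.069
marker 55 ang 33.7 s 1.476 r 0.072 0.091
needle 56 ang -5.2 s 0.797 r 0.025 0.07
marker 55 ang 32.8 s 1.461 r 0.075 0.093
clock 21.5 pos [0.5177 0.2068 0.1254] theta 192.1 r 0.101 yaw 177.4 j [ 0.42  0.55 -1.11  1.75  0.53  1.18  0.68] f [-14.    3.8   2.9] grip 0.272340853145377
[-0.004, -0.009, -0.0] -0.105
[-0.008, -0.018, -0.0] -0.209
[-0.012, -0.026, -0.0] -0.314
[-0.018, -0.035, -0.0] -0.419
[-0.024, -0.042, -0.0] -0.524
```

>>> jog_arm(increments=[[-0.004, -0.009, 0, 0, 0, -0.105, -1], [-0.008, -0.018, 0, 0, 0, -0.209, -1], [-0.012, -0.026, 0, 0, 0, -0.314, -1], [-0.018, -0.035, 0, 0, 0, -0.419, -1], [-0.024, -0.042, 0, 0, 0, -0.524, -1]])

```text
clock: 21.92
position: [0.5399, 0.1613, 0.1253]
ee_rot: [-0.236, 0.972, -0.001, -0.003]
ft_force: [-12.4, -9.1, 5.3]
grip_width: 0.271
grasp_force: 40.6
```

```bash
python3 needle.py;python3 needle.py scene; python3 arc.py 229 5 2
```

```text
needle 0 ang None s None r 0 0
marker 0 ang None s None r 0 0
needle 55 ang 23.8 s 1.303 r 0.025 0.069
marker 55 ang 32.8 s 1.461 r 0.075 0.093
clock 22.0167 pos [0.5406 0.1605 0.1251] theta 221.6 r 0.1016 yaw 207.2 j [ 0.55  0.63 -1.2   1.73  0.62  1.23  1.24] f [-17.  -9.   8.] grip 0.27032842166388144
[-0.003, -0.006, -0.0] -0.044
[-0.006, -0.012, -0.0] -0.087
```

>>> jog_arm(increments=[[-0.003, -0.006, 0, 0, 0, -0.04, -1], [-0.007, -0.014, 0, 0, 0, -0.1, -1], [-0.007, -0.014, 0, 0, 0, -0.1, -1], [-0.007, -0.014, 0, 0, 0, -0.1, -1]])

```text
clock: 22.35
position: [0.5529, 0.1499, 0.1251]
ee_rot: [-0.281, 0.96, -0.003, -0.004]
ft_force: [-16.5, -17.2, 10.0]
grip_width: 0.271
grasp_force: 41.3
```

```bash
python3 needle.py;python3 needle.py scene; python3 arc.py 213.5 -17 5
```

```text
needle 0 ang None s None r 0 0
marker 0 ang None s None r 0 0
needle 50 ang 33.9 s 1.48 r 0.026 0.069
marker 57 ang 32.8 s 1.461 r 0.073 0.093
clock 22.45 pos [0.5529 0.1499 0.1251] theta 230.8 r 0.1007 yaw 212.6 j [ 0.56  0.65 -1.2   1.7   0.64  1.25  1.34] f [-15.9 -17.3  10.7] grip 0.268072260629775
[0.001, 0.006, -0.0] 0.059
[0.002, 0.012, -0.0] 0.119
[0.003, 0.018, -0.0] 0.178
[0.004, 0.024, -0.0] 0.237
[0.004, 0.03, -0.0] 0.297
```

The needle is within about 1° of the marker. Ease the lever back in line, release, and rise.

>>> jog_arm(increments=[[0.001, 0.006, 0, 0, 0, 0.06, -1], [0.002, 0.012, 0, 0, 0, 0.12, -1], [0.003, 0.018, 0, 0, 0, 0.18, -1], [0.004, 0.024, 0, 0, 0, 0.24, -1], [0.004, 0.03, 0, 0, 0, 0.3, -1]])

```text
clock: 22.87
position: [0.5324, 0.1731, 0.125]
ee_rot: [-0.133, 0.991, -0.004, -0.004]
ft_force: [-18.5, -17.5, 11.7]
grip_width: 0.272
grasp_force: 41.4
```

>>> jog_arm(increments=[[0, 0, 0, 0, 0, 0, 0], [0, 0, 0, 0, 0, 0, 0], [0, 0, 0, 0, 0, 0, 0], [0, 0, 0, 0, 0, 0, 0], [0, 0, 0, 0, 0, 0, 0]])

```text
clock: 23.28
position: [0.5355, 0.177, 0.1257]
ee_rot: [-0.136, 0.991, 0.0, 0.0]
ft_force: [-0.8, -0.2, 0.4]
grip_width: 0.504
grasp_force: 0.0
```

>>> jog_arm(increments=[[0, 0, -0.02, 0, 0, 0, 0], [0, 0, -0.045, 0, 0, 0, 0], [0, 0, -0.07, 0, 0, 0, 0], [0, 0, -0.1, 0, 0, 0, 0], [0, 0, -0.13, 0, 0, 0, 0]])

```text
clock: 23.7
position: [0.5349, 0.1769, 0.2566]
ee_rot: [-0.136, 0.991, 0.0, -0.0]
ft_force: [1.2, -0.1, 0.6]
grip_width: 0.501
grasp_force: 0.0
```

>>> jog_arm(increments=[[0.02, -0.02, 0, 0, 0, 0, 0], [0.04, -0.05, 0, 0, 0, 0, 0], [0.06, -0.08, 0, 0, 0, 0, 0], [0.08, -0.11, 0, 0, 0, 0, 0], [0.09, -0.13, 0, 0, 0, 0, 0]])

```text
clock: 24.12
position: [0.4824, 0.0247, 0.255]
ee_rot: [-0.135, 0.991, -0.0, -0.0]
ft_force: [0.7, -0.5, 0.0]
grip_width: 0.497
grasp_force: 0.0
```

```bash
python3 needle.py scene;python3 needle.py; python3 - <<'E'
import cv2
i=cv2.imread("pics/n.png");cv2.imwrite("pics/end.png",cv2.resize(i[80:380,130:530],None,fx=2,fy=2))
E
```

```text
needle 49 ang 34.0 s 1.482 r 0.026 0.069
marker 55 ang 32.8 s 1.46 r 0.073 0.093
needle 58 ang 35.3 s 1.505 r 0.026 0.07
marker 55 ang 33.7 s 1.476 r 0.072 0.091
```

View pics/end.png

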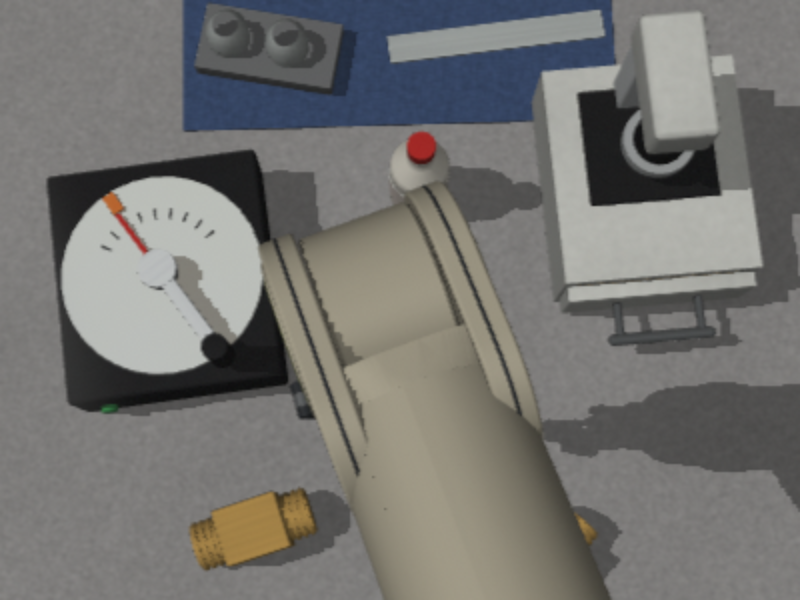

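The needle at crop (135,235) points at the orange marker (113,203), 1–1.6° off against a 5° allowance. The drawer is still shut, and the bottle and marker haven't moved. Handing in.

>>> jog_arm(increments=[[0, 0, 0, 0, 0, 0, 0], [0, 0, 0, 0, 0, 0, 0], [0, 0, 0, 0, 0, 0, 0], [0, 0, 0, 0, 0, 0, 0]])

```text
clock: 24.55
position: [0.4834, 0.0289, 0.2554]
ee_rot: [-0.137, 0.991, 0.0, 0.0]
ft_force: [0.1, 0.7, 0.1]
grip_width: 0.5
grasp_force: 0.0
```

```bash
python3 -c "
from workcell import workorder
print(workorder.hand_in())"
```

```text
the job is handed in; nothing more can be done
None
```

Job handed in at about 25 s (no verdict was returned): the smallest valve is set down in the drawer, the drawer is pushed shut to its stop, and the lever went to off, paused and came back, leaving the needle about 1.5° from the orange marker.

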